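Free a specimen from a clamp of unknown thread hand and feed it down the chute

ROBOT

A 7-joint arm with a two-finger parallel gripper is mounted at the origin on a cart in front of the work surface, level with it; the furniture and walls round the work are solid. World frame = base frame: x ahead of the robot, y to its left, z up, the work surface at z = 0. Lengths are in m, angles in rad, forces in N, time in s.
With the tool pointing down it reaches from about 0.35 to 0.9 m from the base axis. Payload 8.1 kg.
Tool frame: the origin (TCP) lies midway between the tips of the shut fingers; the grasp point (between the pads) lies 19 mm behind it; z points along the fingers, y is the line along which they close (so a half turn about z gives the same grasp; the last joint's range is limited). The gripper opens to 92 mm and grips with 3 to 60 N. Pads are 19 mm wide; open, the fingers measure 130 mm over their backs; the gripper's body (75 mm by 190 mm) begins 47 mm behind the grasp point.
Start: joints at [-1.26, 0.434, 0.025, 1.573, -0.012, 1.134, -0.075], TCP at [0.251, 0.572, 0.227] pointing down, gripper open.
Joint ranges: [-2.62, 2.62], [-0.44, 2.09], [-1.27, 1.32], [0.08, 2.57], [-1.32, 4.46], [0.12, 2], [-2.74, 2.74]. Speed limits (rad/s): [2.22, 2.22, 3.01, 3.01, 3.14, 3.14, 3.14].

INTERFACE

Orientations are given as a rotation vector (axis times angle).
In Python, from cell import readout, get_image, calibration, ticket gives the robot as it stands. The module is installed in compiled form; this text tells all that it offers.
- The arm moves only by the tool move_arm, never from a script. Its argument "series" is a list of rows, each a list of 6 numbers: the shift along the world's x, y, z as a fraction of full scale, then the turn, a rotation vector about the world's x, y, z as a fraction of full scale. A call has 1 to 5 rows; each row is the pose to reach, as a shift and turn from the pose commanded when the call began; what a row does not reach only later rows make up. Full scale, the value 1, is 0.75 m for a shift and 60 degrees for a turn. A row lasts 1/10 s, in which the tool goes at most 50 mm and 8.59 degrees, less where a joint would pass 70% of its speed; a pose out of reach is approached as far as the arm can. A call with a number of a shift or a turn outside -1 to 1 is refused whole. A call with a gripper value outside its range is refused whole. "claw" is the opening, from -1 (shut) to 1 (fully open), so that 0 is half open, set as the call begins (left out, the last holds). The fingers move at their own pace and stop on an object; "squeeze" is the grip in N (left out, the last holds). Time passes only in rows, so rows that repeat a pose let the fingers close. It gives the time, the measured TCP pose, the force, the opening and the grip force at its end, in the units of the state.
- readout.observe(): the state, without advancing time (a new reading comes with each control period).
- get_image(name): name is "scene" or "top" or "wrist"; returns (picture, depth): 420x560x3 uint8, red, green, blue; 420x560 float32, m along the optical axis (not along the pixel's ray), 0 where there is no reading.
- calibration(name): a dict with "fx", "fy", "cx", "cy" (pixels), "view" (4x4, takes a point from world to camera coordinates); the wrist camera has in their place "mount" (4x4, takes a point from camera to tool coordinates, whose origin is the TCP and whose axes are the flange's). Camera axes: x right, y down, z forward; pixel columns grow to the right and rows downward; lengths in m; the calibration is good to about 2 mm. A picture is of the moment at which its call begins: read the wrist's pose just before it. calibration takes no time and is no camera call.
- ticket.sign_off(): hands the job in; it is judged then, once.
The state is a dict: "clock": time; "joints": joint angles; "dq": joint speeds; "joint_efforts": joint torques, N m; "position": TCP position; "ee_rot": TCP orientation; "force": force on the tool from outside, world axes, zero at the start; "ft_torque": the same for the moment, N m; "width": opening from 0.0 (shut) to 1.0 (fully open); "gripper_force": force on a finger pad.
Only numpy, scipy, OpenCV 4.12 (cv2) and the standard library are available. Lean on these libraries where they do the work, as an engineer would, in place of code of your own. Each camera call takes 0.05 s, during which the arm holds its last target. There are 200 camera calls.

TASK

The black test specimen is held in the bench clamp, whose red square knob may have a right-hand or a left-hand thread: try it, feel which way gives, and unscrew it until the yellow-lipped jaw is drawn well clear of the specimen (more than a quarter turn). Then lift the specimen out and feed it flat and lengthwise into the open upper part of the sloping chute, so that it slides down under the clear cover and comes to rest against the stop at the bottom. Leave the beaker, the hex keys and the two other specimens where they are.

Things in the scene. Friction and masses are not known exactly. Their poses are not given: they have to be found in the camera images.
- clamp: Fixed clamp: aluminium base plate, x -65 to +65, y -95 to +65 mm about this origin on the worktop (z up), 12 mm high, with a blue screw housing 60 x 58 mm, top 50 mm up. The specimen lies along its y axis at x = -30 mm; the upright screw with the red knob is at x = +30, y = +36 mm, and everything of the clamp near the knob is lower than 58 mm.
- screw_knob (a point): Centre of the red square knob, 28 x 28 x 24 mm, 62 to 86 mm up, sides at the start within 0.06 rad of the clamp's axes. The point and its axes are the fixed clamp's, whatever the knob does. Thread hand unmarked, varies: the wrong way stops hard after 0.15 to 0.3 rad of play, the other turns with light drag (0.06 N m) to a stop at 3.0 rad. It stays where left; grip it anew after a quarter turn.
- jaw_lip (a point): Edge of the moving jaw's yellow lip, 57 mm up; axes are the clamp's. Clamped, it is at clamp x = -24.5 mm and covers the specimen's edge by 4.5 mm from above. Unscrewing draws the jaw to clamp +x: 1.9 mm at 1 rad of knob turn, 5.9 at 2, 8.3 at 3, for either thread hand. From 5 mm on the specimen can be lifted straight out.
- specimen_mid (a point): Centre of the loose black dog-bone specimen: 115 mm long (its y axis), 8 mm thick (z), 40 g; end tabs 20 mm wide, 38 mm long; waist 10 mm wide (x), 39 mm long. In the clamp it lies flat, this point 46 mm up, the +y tab in the jaws; its waist is free to be gripped across, with only the base plate (12 mm high) below and beside it.
- chute: Fixed chute on a base plate 70 x 230 mm; origin under its centre on the worktop. Slippery steel floor, 266 mm long, falls at 25 degrees to the chute's +y, from 122 mm high to 10. Upper half open: floor 23 mm wide, side flaps flare at 45 degrees to 44 mm wide, reaching 10 mm above the floor. Lower half: tunnel 28 mm wide, 20 high, under a clear cover, with a stop at its end.
- chute_bay (a point): Point on the chute floor in the middle of its open upper part, 95 mm up; the open part runs 65 mm up and 68 mm down the slope from here. Axes are the chute's (z vertical, not tilted).
- chute_home (a point): Where the specimen's centre lies when it rests against the stop inside the tunnel (39 mm above the worktop); axes are the chute's.
- white_specimen: A white dog-bone specimen, 115 x 19 x 8 mm, lying loose on the worktop; not to be moved. Origin under its centre.
- cream_specimen: A cream dog-bone specimen, 115 x 19 x 8 mm, lying loose on the worktop; not to be moved. Origin under its centre.
- beaker: Glass beaker 70 mm wide, 95 mm high, loose; not to be moved. Origin under its centre.
- hex_keys: Black folding hex-key set, 30 x 106 x 26 mm, loose; not to be moved. Origin under its centre.

How it is judged:
By the outcome, as a careful person would: the job done as asked, in the order asked, and still so for the second after the job is handed in, with the robot touching nothing.
It also fails if it takes over 61 s, if anything falls off the work surface, if the arm or the gripper's body presses on something with over 40 N, if the wrist force passes 120 N, or if a joint passes its speed limit or range.

## Working session

There is one attempt and no reset: what is moved stays moved. The work goes in short steps, Python scripts to look and compute and a tool call to move; the robot and the scene stay as the last step left them, time stands still between calls to the robot, and variables do not carry over. Pictures are saved under pics/ and viewed, at most 10 in all, crops included, and the job is handed in when it is done.

Besides the shell and the picture viewer there is one more tool, called in YAML: its name, and indented under it one key for each argument. move_arm: Moves the arm, as the interface text tells. Shift numbers are shares of 0.75 m and turn numbers shares of 60 degrees, none past 1 either way. Its arguments: {"type":"object","properties":{"series":{"type":"array"},"claw":{"type":"number"},"squeeze":{"type":"number"}},"required":["series"]}

```bash
mkdir -p pics; cat > h.py <<'E'
import numpy as np, cv2
from cell import readout, get_image, calibration, ticket
from scipy.spatial.transform import Rotation as R
def cam(name):
    s=readout.observe(); im,d=get_image(name); c=calibration(name)
    if name=='wrist':
        T=np.eye(4);T[:3,:3]=R.from_rotvec(s['ee_rot']).as_matrix();T[:3,3]=s['position'];W=T@c['mount']
    else: W=np.linalg.inv(c['view'])
    return im,d,c,W
def ray(c,W,u,v,z):
    r=W[:3,:3]@np.array([(u-c['cx'])/c['fx'],(v-c['cy'])/c['fy'],1]);o=W[:3,3]
    return o+r*(z-o[2])/r[2]
def pts(d,c,W):
    v,u=np.mgrid[:d.shape[0],:d.shape[1]]
    p=np.stack([(u-c['cx'])/c['fx']*d,(v-c['cy'])/c['fy']*d,d],-1)
    return p@W[:3,:3].T+W[:3,3]
def save(im,n): cv2.imwrite('pics/'+n+'.png',im[:,:,::-1])
E
python3 - <<'E'
from h import *
im,d,c,W=cam('top');save(im,'top');np.savez('top.npz',im=im,d=d,W=W)
im2,d2,c2,W2=cam('scene')
save(im2,'scene')
print(readout.observe()); print(W.round(3),c['fx'])
E
```

```text
{'clock': 0.1, 'joints': array([-1.25958072,  0.4351565 ,  0.02496016,  1.57397367, -0.01160551,
        1.13399858, -0.07509381]), 'dq': array([-5.98240554e-04, -1.04420690e-03, -1.46927650e-03, -5.38596440e-04,
        3.64643442e-04, -6.89516897e-04,  2.46635439e-05]), 'joint_efforts': array([ 3.32900774e-03, -6.69123030e+01,  9.88328196e-01, -3.15147865e+01,
       -6.04429864e-02,  3.74682841e-02,  1.57739515e-05]), 'position': array([0.25117652, 0.57182351, 0.22603385]), 'ee_rot': array([-6.45438220e-01, -3.07440006e+00,  2.16851801e-03]), 'force': array([ 0.03485872, -0.01369547, -0.28727369]), 'ft_torque': array([0.02642484, 0.00694954, 0.02544601]), 'gripper_force': 0.0, 'width': 0.9991552444319387}
[[-0.009 -0.999  0.048  0.383]
 [-1.     0.009  0.004  0.012]
 [-0.005 -0.048 -0.999  2.09 ]
 [ 0.     0.     0.     1.   ]] 510.4526067844533
```

View pics/top.png

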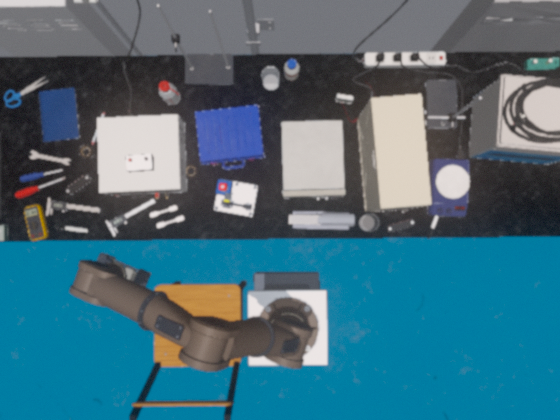

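View pics/scene.png

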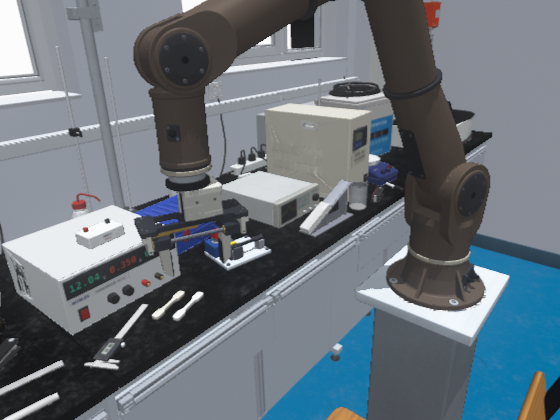

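The top view shows the clamp at about (236,197), with the knob at (222,186), and the chute at (321,220), with the beaker beside it at (368,222). In the scene view the chute's high end is nearest the clamp or the wall, and I still need to settle which.

```bash
python3 - <<'E'
from h import *
z=np.load('top.npz');im,d,W=z['im'],z['d'],z['W'];c=calibration('top')
for n,u,v,h in [('knob',222,186,.086),('clamp',236,197,.012),('chuteL',290,220,.05),('chuteR',354,220,.05),('beaker',368,222,.095),('hex',400,226,.02),('w',163,210,.01),('c',170,221,.01)]:
    print(n,ray(c,W,u,v,h).round(3),pts(d,c,W)[v,u].round(3))
print(c['fx'],calibration('wrist'))
P=pts(d,c,W); 
for u in range(286,360,4): print(u,P[220,u].round(3))
cr=np.hstack([cv2.resize(im[165:235,205:285],(400,350),interpolation=3),cv2.resize(im[190:260,285:365],(400,350),interpolation=3)]);save(cr,'topcrop')
E
```

```text
knob [0.569 0.254 0.086] [0.57  0.255 0.08 ]
clamp [0.531 0.206 0.012] [0.531 0.207 0.002]
chuteL [ 0.434 -0.013  0.05 ] [ 0.434 -0.013  0.026]
chuteR [ 0.431 -0.268  0.05 ] [ 0.43  -0.26   0.111]
beaker [ 0.422 -0.316  0.095] [ 0.424 -0.331  0.008]
hex [ 0.406 -0.458  0.02 ] [ 0.406 -0.455  0.033]
w [0.48  0.505 0.01 ] [0.48  0.505 0.009]
c [0.435 0.476 0.01 ] [0.435 0.476 0.013]
510.4526067844533 {'fx': 345.10425344021195, 'fy': 345.10425344021195, 'cx': 278.848680922401, 'cy': 211.69649872391992, 'mount': array([[ 4.18513152e-05, -9.62728729e-01, -2.70468839e-01,
         7.29650916e-02],
       [ 9.99999134e-01, -3.15447417e-04,  1.27756518e-03,
         1.08680297e-04],
       [-1.31526740e-03, -2.70468658e-01,  9.62727882e-01,
        -1.58043681e-01],
       [ 0.00000000e+00,  0.00000000e+00,  0.00000000e+00,
         1.00000000e+00]])}
286 [ 0.435  0.003 -0.002]
290 [ 0.434 -0.013  0.026]
294 [ 0.434 -0.029  0.039]
298 [ 0.434 -0.045  0.044]
302 [ 0.433 -0.061  0.048]
306 [ 0.433 -0.076  0.065]
310 [ 0.433 -0.091  0.07 ]
314 [ 0.432 -0.106  0.085]
318 [ 0.433 -0.124  0.06 ]
322 [ 0.432 -0.139  0.069]
326 [ 0.432 -0.155  0.072]
330 [ 0.432 -0.17   0.07 ]
334 [ 0.431 -0.184  0.09 ]
338 [ 0.431 -0.199  0.101]
342 [ 0.431 -0.214  0.104]
346 [ 0.431 -0.231  0.096]
350 [ 0.43  -0.243  0.119]
354 [ 0.43  -0.26   0.111]
358 [ 0.433 -0.293 -0.008]
```

View pics/topcrop.png

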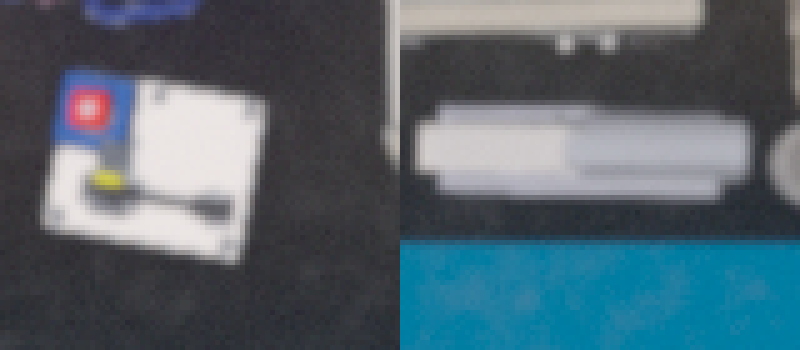

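The crop shows the clamp's knob at (90,107), the jaw lip at (107,182) and the specimen running right from the lip, so clamp x is about world +x. The chute's open high end is on the right, so it descends to world +y. Next I move above the clamp.

move_arm:
  series:
    - [0.39,-0.455,0.045,0,0,0.28]
    - [0.39,-0.455,0.045,0,0,0.28]
    - [0.39,-0.455,0.045,0,0,0.28]
    - [0.39,-0.455,0.045,0,0,0.28]
    - [0.39,-0.455,0.045,0,0,0.28]
  claw: 1

```text
clock: 0.6
position: [0.4145, 0.3811, 0.2454]
ee_rot: [-0.189, -3.136, 0.0]
force: [1.4, -0.2, 0.4]
width: 0.999
gripper_force: 0.0
```

move_arm:
  series:
    - [0.17,-0.2,0.02,0,0,0]
    - [0.17,-0.2,0.02,0,0,0]
    - [0.17,-0.2,0.02,0,0,0]
    - [0.17,-0.2,0.02,0,0,0]
    - [0.17,-0.2,0.02,0,0,0]

```text
clock: 1.1
position: [0.5457, 0.2251, 0.2607]
ee_rot: [0.206, 3.132, -0.005]
force: [-0.6, 0.8, -0.8]
width: 0.999
gripper_force: 0.0
```

```bash
python3 - <<'E'
from h import *
im,d,c,W=cam('wrist');save(im,'w1');np.savez('w1.npz',im=im,d=d,W=W)
s=readout.observe();print(s['position'],s['ee_rot'],s['joints'].round(2))
hsv=cv2.cvtColor(im,cv2.COLOR_RGB2HSV)
def comp(m,n):
    k,l,st,ce=cv2.connectedComponentsWithStats(m.astype(np.uint8))
    for i in np.argsort(-st[1:,4])[:3]+1: print(n,st[i],ce[i].round(1))
comp(((hsv[...,0]<8)|(hsv[...,0]>172))&(hsv[...,1]>150)&(hsv[...,2]>90),'red')
comp((abs(hsv[...,0].astype(int)-28)<6)&(hsv[...,1]>130)&(hsv[...,2]>90),'yel')
E
```

```text
[0.54325963 0.22888767 0.26026434] [ 2.00414921e-01  3.13442179e+00 -2.51422601e-03] [-0.57  0.35  0.11  1.62 -0.04  1.17  0.99]
red [295 193  28  30 656] [308.4 206.9]
red [552 136   8  17 132] [555.6 144.2]
red [339 274   9   2   9] [343.  274.6]
yel [278 150  23  10 198] [289.2 154. ]
```

View pics/w1.png

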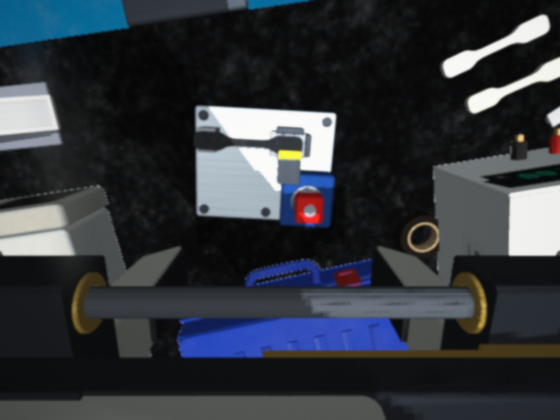

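The wrist view shows the plate with corners at about (200,107), (337,113), (331,226) and (197,218). The red knob is at (309,207), and the yellow lip is at (289,154). The black specimen runs from (197,138) to the lip.

```bash
python3 - <<'E'
from h import *
z=np.load('w1.npz');im,d,W=z['im'],z['d'],z['W'];c=calibration('wrist')
P=[ray(c,W,u,v,.012) for u,v in [(199,106),(337,113),(331,226),(196,218)]]
for p in P: print(p.round(4))
m=(P[1]+P[2])/2-(P[0]+P[3])/2; print('y axis',np.degrees(np.arctan2(-m[0],m[1])),np.linalg.norm(m))
m2=(P[2]+P[3])/2-(P[1]+P[0])/2; print('x axis',np.degrees(np.arctan2(m2[1],m2[0])),np.linalg.norm(m2))
print('center',np.mean(P,0), 'knob ray', ray(c,W,308.5,206,.080), pts(d,c,W)[205,309])
print('lip', ray(c,W,289.2,153,.057),pts(d,c,W)[154,289]);print('waist',ray(c,W,242,141,.05),pts(d,c,W)[141,242],'end',ray(c,W,196,138,.05))
hsv=cv2.cvtColor(im,cv2.COLOR_RGB2HSV)
mk=((hsv[...,0]<8)|(hsv[...,0]>172))&(hsv[...,1]>150)&(hsv[...,2]>90); mk[:190]=0;mk[230:]=0;mk[:,:290]=0;mk[:,330:]=0
top=mk&(pts(d,c,W)[...,2]>.081)
for k in (mk,top): print(cv2.minAreaRect(np.argwhere(k)[:,::-1].astype(np.float32)),k.sum())
q=pts(d,c,W)[top];print(q.mean(0),q.min(0),q.max(0))
q=pts(d,c,W)[185:235,285:335]
cv2.imwrite('pics/k.png',cv2.resize(im[95:235,185:345,::-1],(800,700)[0:2])[:600])
E
```

```text
[0.4531 0.1465 0.012 ]
[0.481  0.2999 0.012 ]
[0.6143 0.2811 0.012 ]
[0.5823 0.1172 0.012 ]
y axis -10.693991283086278 0.16147681485892001
x axis -10.378258699095221 0.13342319594583849
center [0.5326363  0.21118418 0.012     ] knob ray [0.56635636 0.2527361  0.08      ] [0.56315999 0.25291959 0.088126  ]
lip [0.51343336 0.24017781 0.057     ] [0.51440332 0.23984226 0.05722651]
waist [0.49535012 0.19271155 0.05      ] [0.49534122 0.19272849 0.05014642] end [0.48600043 0.14544858 0.05      ]
((308.5, 207.5), (29.0, 27.0), 90.0) 656
((308.5, 209.0), (26.0, 27.0), 90.0) 585
[0.56636262 0.25196397 0.08885347] [0.47295054 0.23535532 0.08123352] [0.58251515 0.26679554 0.41847616]
```

View pics/k.png

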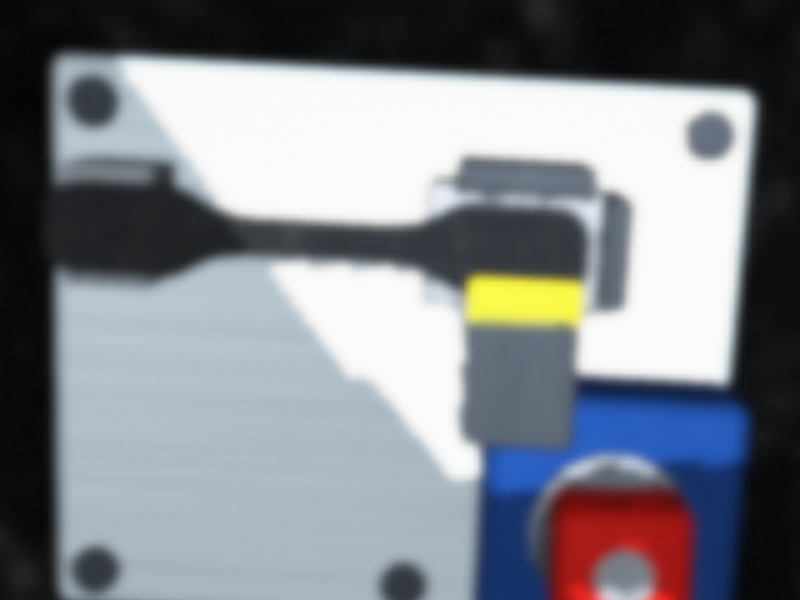

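```bash
python3 - <<'E'
from h import *
z=np.load('top.npz');im,d,W=z['im'],z['d'],z['W'];c=calibration('top');P=pts(d,c,W).reshape(-1,3)
for x in np.arange(.42,.74,.04): print(x.round(2),[(np.percentile(P[(abs(P[:,0]-x)<.02)&(abs(P[:,1]-y)<.02)][:,2],90)).round(3) for y in np.arange(.46,.06,-.04)])
z=np.load('w1.npz');c=calibration('wrist');W=z['W']
print(ray(c,W,310,210,.087)); a,b=ray(c,W,194,140,.05),ray(c,W,302,143,.05);print(a,b,np.linalg.norm(a-b),(a+b)/2,ray(c,W,251,143,.05))
E
```

```text
0.42 [np.float64(0.007), np.float64(0.01), np.float64(0.007), np.float64(0.007), np.float64(0.007), np.float64(0.005), np.float64(0.008), np.float64(0.006), np.float64(0.008), np.float64(0.006)]
0.46 [np.float64(0.009), np.float64(0.007), np.float64(0.007), np.float64(0.008), np.float64(0.008), np.float64(0.011), np.float64(0.014), np.float64(0.018), np.float64(0.02), np.float64(0.006)]
0.5 [np.float64(0.011), np.float64(0.007), np.float64(0.008), np.float64(0.007), np.float64(0.015), np.float64(0.056), np.float64(0.055), np.float64(0.051), np.float64(0.047), np.float64(0.009)]
0.54 [np.float64(0.149), np.float64(0.146), np.float64(0.005), np.float64(0.006), np.float64(0.014), np.float64(0.083), np.float64(0.058), np.float64(0.02), np.float64(0.017), np.float64(0.006)]
0.58 [np.float64(0.16), np.float64(0.158), np.float64(0.006), np.float64(0.007), np.float64(0.006), np.float64(0.09), np.float64(0.055), np.float64(0.017), np.float64(0.019), np.float64(0.008)]
0.62 [np.float64(0.158), np.float64(0.159), np.float64(0.018), np.float64(0.007), np.float64(0.008), np.float64(0.007), np.float64(0.007), np.float64(0.006), np.float64(0.007), np.float64(0.007)]
0.66 [np.float64(0.159), np.float64(0.157), np.float64(0.022), np.float64(0.094), np.float64(0.096), np.float64(0.09), np.float64(0.071), np.float64(0.051), np.float64(0.043), np.float64(0.006)]
0.7 [np.float64(0.159), np.float64(0.158), np.float64(0.008), np.float64(0.1), np.float64(0.104), np.float64(0.101), np.float64(0.1), np.float64(0.099), np.float64(0.101), np.float64(0.1)]
[0.56872433 0.25341494 0.087     ]
[0.48774611 0.14296522 0.05      ] [0.50563637 0.25488081 0.05      ] 0.11333648797830281 [0.49669124 0.19892302 0.05      ] [0.49862657 0.20175873 0.05      ]
```

move_arm:
  series:
    - [0.036,0.034,-0.18,0,0,-0.053]
    - [0.036,0.034,-0.18,0,0,-0.053]
    - [0.036,0.034,-0.18,0,0,-0.053]
    - [0.036,0.034,-0.18,0,0,-0.053]
    - [0.036,0.034,-0.18,0,0,-0.053]
  claw: 0.15
  squeeze: 30

```text
clock: 1.65
position: [0.5671, 0.2591, 0.1254]
ee_rot: [-0.274, -3.128, 0.001]
force: [-0.1, -0.6, 1.1]
width: 0.62
gripper_force: 0.0
```

move_arm:
  series:
    - [0,0,-0.05,0,0,0]
    - [0,0,-0.083,0,0,0]
    - [0,0,-0.083,0,0,0]
    - [0,0,-0.083,0,0,0]

```text
clock: 2.05
position: [0.569, 0.259, 0.0657]
ee_rot: [0.276, 3.127, 0.002]
force: [0.3, 0.2, 1.0]
width: 0.578
gripper_force: 0.0
```

```bash
python3 - <<'E'
from h import *
s=readout.observe();print(s)
E
```

```text
{'clock': 2.05, 'joints': array([-0.57638348,  0.59832361,  0.09415436,  1.74561275, -0.07416315,
        0.79854322,  0.94780992]), 'dq': array([ 1.18257742e-03, -1.43333875e-02,  1.61359234e-03, -1.66142499e-02,
        3.47380836e-05, -4.24327418e-03,  5.57054098e-04]), 'joint_efforts': array([-8.62506917e-02, -6.93513894e+01,  2.48276487e+00, -2.35785842e+01,
       -1.80814398e-02,  5.21198963e-02,  5.42752241e-03]), 'position': array([0.56896849, 0.25903788, 0.06567154]), 'ee_rot': array([2.76133193e-01, 3.12736928e+00, 2.37595729e-03]), 'force': array([0.31911473, 0.19998961, 1.00544965]), 'ft_torque': array([-0.01937546, -0.05123871, -0.02771883]), 'gripper_force': 0.0, 'width': 0.577845448844445}
```

move_arm:
  series:
    - [0.001,-0.006,-0.003,0,0,0]
    - [0.001,-0.006,-0.003,0,0,0]

```text
clock: 2.25
position: [0.57, 0.2535, 0.0628]
ee_rot: [0.278, 3.127, 0.002]
force: [-0.6, 0.3, 0.2]
width: 0.573
gripper_force: 0.0
```

move_arm:
  series:
    - [0,0,0,0,0,0]
    - [0,0,0,0,0,0]
    - [0,0,0,0,0,0]
    - [0,0,0,0,0,0]
    - [0,0,0,0,0,0]
  claw: -1
  squeeze: 30

```text
clock: 2.75
position: [0.5687, 0.2519, 0.0611]
ee_rot: [-0.278, -3.129, 0.004]
force: [-2.6, -5.9, 5.3]
width: 0.339
gripper_force: 30.0
```

```bash
python3 - <<'E'
from h import *
s=readout.observe();print([ (k,s[k]) for k in ('position','ee_rot','force','ft_torque','width','joints')])
E
```

```text
[('position', array([0.56866626, 0.2519081 , 0.06113138])), ('ee_rot', array([-0.27818795, -3.12852932,  0.00390536])), ('force', array([-2.58602833, -5.9206033 ,  5.29141192])), ('ft_torque', array([-1.44340772,  0.45336433,  0.02541241])), ('width', 0.3393491657418799), ('joints', array([-0.56833246,  0.6020921 ,  0.09506468,  1.75298768, -0.07323141,
        0.79192825,  0.95510809]))]
```

move_arm:
  series:
    - [0,0,0,0,0,0.1]
    - [0,0,0,0,0,0.2]
    - [0,0,0,0,0,0.28]
    - [0,0,0,0,0,0.36]
    - [0,0,0,0,0,0.36]

```text
clock: 3.25
position: [0.5687, 0.2517, 0.0611]
ee_rot: [0.317, -3.124, 0.004]
force: [-2.5, -6.6, 5.9]
width: 0.338
gripper_force: 30.0
```

```bash
cat > st.py <<'E'
from h import *
s=readout.observe()
y=R.from_rotvec(s['ee_rot']).as_matrix()[:,1]
print('clk',s['clock'],'yaw',np.degrees(np.arctan2(-y[0],y[1])).round(1),'pos',s['position'].round(4),'F',s['force'].round(1),'T',s['ft_torque'].round(2),'w',s['width'].round(3),'j',s['joints'].round(2))
E
python3 st.py
```

```text
Traceback (most recent call last):
  File "st.py", line 4, in <module>
    print('clk',s['clock'],'yaw',np.degrees(np.arctan2(-y[0],y[1])).round(1),'pos',s['position'].round(4),'F',s['force'].round(1),'T',s['ft_torque'].round(2),'w',s['width'].round(3),'j',s['joints'].round(2))
                                                                                                                                                                  ^^^^^^^^^^^^^^^^
AttributeError: 'float' object has no attribute 'round'
```

```bash
sed -i "s/s\['width'\].round(3)/round(s['width'],3)/" st.py; python3 st.py
```

```text
clk 3.25 yaw 11.6 pos [0.5687 0.2517 0.0611] F [-2.5 -6.6  5.9] T [-1.44  0.53  0.08] w 0.338 j [-0.5   0.6  -0.01  1.75  0.01  0.8   1.26]
```

move_arm:
  series:
    - [0,0,0,0,0,0.13]
    - [0,0,0,0,0,0.26]
    - [0,0,0,0,0,0.39]
    - [0,0,0,0,0,0.52]
    - [0,0,0,0,0,0.6]

```text
clock: 3.75
position: [0.5689, 0.2513, 0.0611]
ee_rot: [1.27, -2.871, 0.004]
force: [-1.6, -7.1, 6.0]
width: 0.339
gripper_force: 30.0
```

```bash
python3 st.py
```

```text
clk 3.75 yaw 47.7 pos [0.5689 0.2513 0.0611] F [-1.6 -7.1  6. ] T [-1.57  0.39 -0.13] w 0.339 j [-0.38  0.61 -0.18  1.74  0.14  0.81  1.77]
```

move_arm:
  series:
    - [0,0,0,0,0,0.13]
    - [0,0,0,0,0,0.26]
    - [0,0,0,0,0,0.39]
    - [0,0,0,0,0,0.5]
    - [0,0,0,0,0,0.5]

```text
clock: 4.25
position: [0.5692, 0.2512, 0.0611]
ee_rot: [1.968, -2.446, 0.003]
force: [-1.0, -7.4, 7.4]
width: 0.338
gripper_force: 30.0
```

```bash
python3 st.py
```

```text
clk 4.25 yaw 77.6 pos [0.5692 0.2512 0.0611] F [-1.  -7.4  7.4] T [-1.53  0.34  0.06] w 0.338 j [-0.29  0.63 -0.32  1.73  0.25  0.83  2.2 ]
```

move_arm:
  series:
    - [0,0,0,0,0,0]
    - [0,0,0,0,0,0]
    - [0,-0.002,0,0,0,0]
    - [0,-0.002,0,0,0,-0.1]
    - [0,-0.002,0,0,0,-0.24]
  claw: 0.35

```text
clock: 4.75
position: [0.5688, 0.2527, 0.0609]
ee_rot: [-1.638, 2.681, 0.001]
force: [-0.2, 0.2, 0.4]
width: 0.669
gripper_force: 0.0
```

move_arm:
  series:
    - [0,0,0,0,0,-0.14]
    - [0,0,0,0,0,-0.28]
    - [0,0,0,0,0,-0.42]
    - [0,0,0,0,0,-0.56]
    - [0,0,0,0,0,-0.7]

```text
clock: 5.25
position: [0.5687, 0.253, 0.0609]
ee_rot: [-0.567, 3.09, 0.001]
force: [0.6, -0.7, 0.2]
width: 0.674
gripper_force: 0.0
```

move_arm:
  series:
    - [0,0,0,0,0,-0.14]
    - [0,0,0,0,0,-0.28]
    - [0,0,0,0,0,-0.42]
    - [0,0,0,0,0,-0.56]
    - [0,0,0,0,0,-0.56]

```text
clock: 5.75
position: [0.5686, 0.2532, 0.0609]
ee_rot: [0.344, 3.123, 0.0]
force: [0.2, -0.7, -1.1]
width: 0.678
gripper_force: 0.0
```

```bash
python3 st.py
```

```text
clk 5.75 yaw -12.6 pos [0.5686 0.2532 0.0609] F [ 0.2 -0.7 -1.1] T [0.05 0.   0.02] w 0.678 j [-0.58  0.6   0.1   1.75 -0.08  0.79  0.92]
```

Regrip and turn a further 70° or so.

move_arm:
  series:
    - [0,0,0,0,0,0]
    - [0,0,0,0,0,0]
    - [0,0,0,0,0,0]
    - [0,0,0,0,0,0]
    - [0,0,0,0,0,0]
  claw: -1

```text
clock: 6.25
position: [0.5688, 0.2518, 0.0609]
ee_rot: [-0.341, -3.123, 0.001]
force: [-0.6, -1.9, 0.2]
width: 0.347
gripper_force: 30.0
```

move_arm:
  series:
    - [0,0,0,0,0,0]
    - [0,0,0,0,0,0.13]
    - [0,0,0,0,0,0.26]
    - [0,0,0,0,0,0.39]
    - [0,0,0,0,0,0.52]

```text
clock: 6.75
position: [0.5688, 0.2515, 0.0609]
ee_rot: [0.518, -3.098, 0.002]
force: [-1.1, -3.2, 2.0]
width: 0.345
gripper_force: 30.0
```

move_arm:
  series:
    - [0,0,0,0,0,0.13]
    - [0,0,0,0,0,0.26]
    - [0,0,0,0,0,0.39]
    - [0,0,0,0,0,0.52]
    - [0,0,0,0,0,0.65]

```text
clock: 7.25
position: [0.569, 0.2513, 0.0609]
ee_rot: [1.522, -2.747, 0.002]
force: [-1.5, -2.8, 1.7]
width: 0.344
gripper_force: 30.0
```

```bash
python3 st.py
```

```text
clk 7.25 yaw 58.0 pos [0.569  0.2513 0.0609] F [-1.5 -2.8  1.7] T [-0.74  0.17 -0.06] w 0.344 j [-0.35  0.62 -0.23  1.73  0.18  0.81  1.92]
```

move_arm:
  series:
    - [0,0,0,0,0,0]
    - [0,0,0,0,0,0]
    - [0,0,0,0,0,0]
    - [0,0,0.06,0,0,0]
    - [0,0,0.12,0,0,0]
  claw: 0.35

```text
clock: 7.75
position: [0.5677, 0.2526, 0.1508]
ee_rot: [1.513, -2.75, -0.001]
force: [1.3, -0.1, 0.8]
width: 0.671
gripper_force: 0.0
```

move_arm:
  series:
    - [-0.02,-0.02,0.06,0,0,-0.14]
    - [-0.07,-0.07,0.12,0,0,-0.28]
    - [-0.093,-0.07,0.12,0,0,-0.42]
    - [-0.093,-0.07,0.12,0,0,-0.56]
    - [-0.093,-0.07,0.12,0,0,-0.7]

```text
clock: 8.25
position: [0.4987, 0.2003, 0.2423]
ee_rot: [-0.417, 3.112, 0.002]
force: [-0.3, 0.4, -0.6]
width: 0.677
gripper_force: 0.0
```

move_arm:
  series:
    - [0,0,0,0,0,-0.14]
    - [0,0,0,0,0,-0.28]
    - [0,0,0,0,0,-0.42]
    - [0,0,0,0,0,-0.56]
    - [0,0,0,0,0,-0.7]

```text
clock: 8.75
position: [0.4989, 0.2006, 0.2411]
ee_rot: [0.726, 3.056, 0.001]
force: [-1.0, 0.2, 0.9]
width: 0.672
gripper_force: 0.0
```

move_arm:
  series:
    - [0,0,0,0,0,-0.14]
    - [0,0,0,0,0,-0.28]
    - [0,0,0,0,0,-0.42]
    - [0,0,0,0,0,-0.56]
    - [0,0,0,0,0,-0.7]

```text
clock: 9.25
position: [0.4989, 0.2006, 0.2411]
ee_rot: [-1.773, -2.593, -0.001]
force: [0.3, -0.5, -0.2]
width: 0.674
gripper_force: 0.0
```

```bash
python3 st.py
```

```text
clk 9.25 yaw -68.7 pos [0.4989 0.2006 0.2411] F [ 0.3 -0.5 -0.2] T [-0.09 -0.01 -0.02] w 0.674 j [-0.59  0.28  0.14  1.78 -0.04  1.09 -0.06]
```

move_arm:
  series:
    - [0,0,0,0,0,-0.14]
    - [0,0,0,0,0,-0.28]
    - [0,0,0,0,0,-0.42]
    - [0,0,0,0,0,-0.53]
    - [0,0,0,0,0,-0.53]

```text
clock: 9.75
position: [0.4989, 0.2007, 0.2411]
ee_rot: [-2.411, -2.014, -0.001]
force: [-0.1, 0.6, -0.1]
width: 0.672
gripper_force: 0.0
```

```bash
python3 st.py; python3 - <<'E'
from h import *
im,d,c,W=cam('wrist');save(im,'w2');np.savez('w2.npz',im=im,d=d,W=W)
E
```

```text
clk 9.75 yaw -100.2 pos [0.4989 0.2007 0.2411] F [-0.1  0.6 -0.1] T [-0.12  0.1  -0.01] w 0.672 j [-0.67  0.28  0.24  1.78 -0.07  1.09 -0.58]
```

View pics/w2.png

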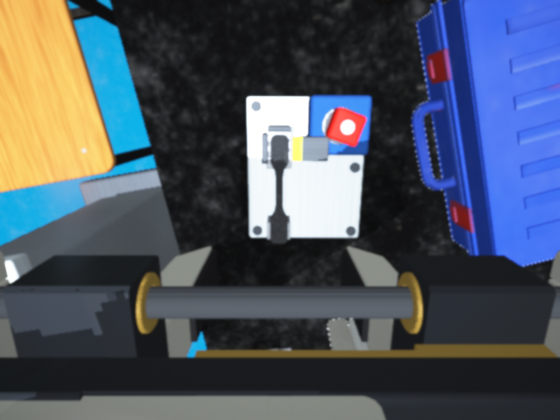

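The knob at (348,127) has turned. The yellow lip (292–303, 149) is drawn to the right of the specimen's edge. The specimen runs from (281,135) to (278,242) and is aligned with the gripper.

```bash
python3 - <<'E'
from h import *
z=np.load('w2.npz');im,d,W=z['im'],z['d'],z['W'];c=calibration('wrist')
a,b=ray(c,W,281,135,.05),ray(c,W,278,242,.05);print(a,b,np.linalg.norm(a-b),(a+b)/2,np.degrees(np.arctan2(-(a-b)[0],(a-b)[1])))
m=(im.max(2)<75).astype(np.uint8)
for v in range(165,212,6):
    u=np.where(m[v,262:298])[0]+262; print(v,u.min() if len(u) else 0,u.max() if len(u) else 0, ray(c,W,u.mean(),v,.05).round(4) if len(u) else '')
print(ray(c,W,348,128,.087))
E
```

```text
[0.51069079 0.25362051 0.05      ] [0.4876639  0.14330808 0.05      ] 0.11269014980476912 [0.49917735 0.1984643  0.05      ] -11.790752260986675
165 274 284 [0.5035 0.2248 0.05  ]
171 277 281 [0.5024 0.2187 0.05  ]
177 277 280 [0.5008 0.2128 0.05  ]
183 277 280 [0.4997 0.2067 0.05  ]
189 277 280 [0.4986 0.2005 0.05  ]
195 278 280 [0.4979 0.1941 0.05  ]
201 277 280 [0.4963 0.1879 0.05  ]
207 277 280 [0.4951 0.1816 0.05  ]
[0.56987345 0.25106148 0.087     ]
```

move_arm:
  series:
    - [0,-0.002,-0.06,0,0,0]
    - [0,-0.002,-0.12,0,0,-0.01]
    - [0,-0.002,-0.18,0,0,-0.01]
    - [0,-0.002,-0.23,0,0,-0.01]
    - [0,-0.002,-0.268,0,0,-0.01]
  claw: 0

```text
clock: 10.3
position: [0.4982, 0.1984, 0.0378]
ee_rot: [-2.415, -2.008, 0.002]
force: [0.5, -0.1, 0.5]
width: 0.5
gripper_force: 0.0
```

move_arm:
  series:
    - [0,0,0,0,0,0]
    - [0,0,0,0,0,0]
    - [0,0,0,0,0,0]
    - [0,0,0,0,0,0]
    - [0,0,0,0,0,0]
  claw: -1
  squeeze: 20

```text
clock: 10.8
position: [0.4999, 0.1989, 0.0413]
ee_rot: [2.418, 2.005, 0.004]
force: [0.4, 0.6, 0.6]
width: 0.115
gripper_force: 0.1
```

```bash
python3 st.py
```

```text
clk 10.8 yaw -100.7 pos [0.4999 0.1989 0.0413] F [0.4 0.6 0.6] T [-0.05  0.13  0.04] w 0.115 j [-0.61  0.53  0.18  1.99 -0.16  0.64 -0.51]
```

move_arm:
  series:
    - [0,0,0,0,0,0]
    - [0,0,0,0,0,0]
    - [0,0,0,0,0,0]

```text
clock: 11.1
position: [0.4997, 0.1989, 0.0411]
ee_rot: [2.419, 2.005, 0.003]
force: [-1.7, -0.7, 8.5]
width: 0.09
gripper_force: 19.9
```

move_arm:
  series:
    - [0,0,0.02,0,0,0]
    - [0,0,0.05,0,0,0]
    - [0,0,0.1,0,0,0]
    - [0,0,0.15,0,0,0]
    - [0,0,0.2,0,0,0]

```text
clock: 11.6
position: [0.4988, 0.1983, 0.1918]
ee_rot: [2.419, 2.005, 0.0]
force: [0.1, 0.9, -0.2]
width: 0.089
gripper_force: 19.9
```

```bash
python3 st.py
```

```text
clk 11.6 yaw -100.7 pos [0.4988 0.1983 0.1918] F [ 0.1  0.9 -0.2] T [-0.07 -0.    0.  ] w 0.089 j [-0.66  0.33  0.24  1.85 -0.09  0.98 -0.57]
```

```bash
python3 - <<'E'
from h import *
z=np.load('top.npz');im,d,W=z['im'],z['d'],z['W'];c=calibration('top')
g=im.min(2).astype(int)
for u in range(286,360,6): print(u,g[206:236,u])
print(g[216,280:366]);print(g[222,280:366])
E
```

```text
286 [57 56 56 60 59 59 60 55 58 57 57 56 51 56 54 52 57 54 53 50 50 47 43 48
 42 50 50 47 44 43]
292 [ 54  54  57  60  69  93 108 128 154 182 198 203 204 204 203 204 201 186
 155 123 113 103  77  56  50  51  52  56  52  50]
298 [ 59  58  54  60  88 131 160 164 172 190 199 202 203 201 202 201 202 197
 184 178 175 161 126  86  63  62  59  55  51  48]
304 [ 60  54  56  63  90 135 163 167 170 188 198 202 202 203 202 201 202 197
 190 180 175 162 132  87  60  56  54  54  56  52]
310 [ 61  54  57  62  89 135 164 163 165 185 195 202 202 202 201 201 202 198
 190 182 179 176 156 109  60  47  44  48  45  43]
316 [ 56  56  57  62  90 133 155 152 158 181 198 200 200 200 198 199 199 195
 187 183 178 172 155 108  59  47  46  46  44  45]
322 [ 61  64  61  66  89 127 147 148 147 160 168 175 181 180 182 181 173 162
 156 165 173 173 155 111  64  44  44  42  45  47]
328 [ 60  56  54  54  62  83 105 129 149 161 169 174 177 180 180 180 172 153
 153 161 171 171 152 108  63  47  45  48  44  43]
334 [ 55  56  51  54  60  76  98 123 145 160 166 172 174 178 179 177 171 159
 154 162 172 173 152 116  73  52  49 
[... 490 characters left out ...]

[ 52  55  55  55  52  52  57  78 130 178 193 198 198 199 200 199 199 200
 199 199 200 200 199 198 198 197 199 198 199 197 195 196 197 197 198 197
 198 194 186 177 172 168 168 169 167 169 170 168 169 167 169 166 167 167
 166 165 165 166 164 165 165 165 165 166 165 164 165 163 162 164 161 163
 161 149 119  79  59  52  50  55  65  87 118 138 146 143]
[ 56  56  54  54  49  53  57  85 142 187 201 200 201 202 203 203 202 202
 202 202 203 203 202 202 202 202 203 202 204 203 202 202 201 203 201 201
 199 192 184 177 177 176 173 172 171 170 170 170 172 171 170 169 170 172
 171 170 171 168 168 169 169 169 168 170 170 168 168 167 169 169 169 171
 169 157 128  85  48  59  88 126 146 154 150 138 136 135]
```

```bash
python3 - <<'E'
from h import *
z=np.load('top.npz');W=z['W'];c=calibration('top')
print('hi end mid',ray(c,W,352,219.3,.128)); print('lo base mid',ray(c,W,301,219.8,.004))
print('hi edge',ray(c,W,354.3,219,.13),'lo edge',ray(c,W,287.8,219,.03))
for u in (328,334,340,346): print(u,ray(c,W,u,222.8+.3,.1))
E
python3 st.py
```

```text
hi end mid [ 0.43236625 -0.24978903  0.128     ]
lo base mid [ 0.4353229  -0.05805908  0.004     ]
hi edge [ 0.43338714 -0.25836008  0.13      ] lo edge [ 0.43838566 -0.00396737  0.03      ]
328 [ 0.41911442 -0.15986386  0.1       ]
334 [ 0.41890286 -0.18322441  0.1       ]
340 [ 0.41869133 -0.20658242  0.1       ]
346 [ 0.41847982 -0.22993789  0.1       ]
clk 11.6 yaw -100.7 pos [0.4988 0.1983 0.1918] F [ 0.1  0.9 -0.2] T [-0.07 -0.    0.  ] w 0.089 j [-0.66  0.33  0.24  1.85 -0.09  0.98 -0.57]
```

move_arm:
  series:
    - [-0.088,-0.523,0.08,0,0,0.165]
    - [-0.088,-0.523,0.08,0,0,0.165]
    - [-0.088,-0.523,0.08,0,0,0.165]
    - [-0.088,-0.523,0.08,0,0,0.165]
    - [-0.088,-0.523,0.08,0,0,0.165]

```text
clock: 12.1
position: [0.4573, -0.0471, 0.228]
ee_rot: [2.236, 2.206, 0.002]
force: [0.6, -0.0, 0.9]
width: 0.089
gripper_force: 19.9
```

```bash
python3 st.py; python3 - <<'E'
from h import *
z=np.load('top.npz');d,W=z['d'],z['W'];c=calibration('top');P=pts(d,c,W).reshape(-1,3)
for x in np.arange(.48,.62,.02): print(x.round(2),[float(np.percentile(P[(abs(P[:,0]-x)<.01)&(abs(P[:,1]-y)<.02)][:,2],90).round(3)) for y in np.arange(0,-.32,-.04)])
E
```

```text
clk 12.1 yaw -90.8 pos [ 0.4573 -0.0471  0.228 ] F [ 0.6 -0.   0.9] T [-0.07  0.01 -0.01] w 0.089 j [-0.3   0.16  0.33  1.98 -0.06  1.02  0.05]
0.48 [0.008, 0.007, 0.006, 0.007, 0.004, 0.004, 0.007, 0.007]
0.5 [0.007, 0.009, 0.005, 0.009, 0.007, 0.005, 0.01, 0.007]
0.52 [0.103, 0.102, 0.098, 0.101, 0.098, 0.091, 0.007, 0.007]
0.54 [0.106, 0.107, 0.108, 0.108, 0.111, 0.109, 0.099, 0.005]
0.56 [0.106, 0.105, 0.104, 0.105, 0.104, 0.106, 0.097, 0.007]
0.58 [0.106, 0.105, 0.106, 0.105, 0.105, 0.105, 0.066, 0.007]
0.6 [0.104, 0.107, 0.105, 0.105, 0.106, 0.107, 0.092, 0.006]
0.62 [0.104, 0.105, 0.105, 0.106, 0.104, 0.107, 0.095, 0.006]
```

move_arm:
  series:
    - [-0.032,-0.196,0.03,-0.1,0,0]
    - [-0.032,-0.196,0.03,-0.2,0,0]
    - [-0.032,-0.196,0.03,-0.3,0,0]
    - [-0.032,-0.196,0.03,-0.417,0,0]
    - [-0.032,-0.196,0.03,-0.417,0,0]

```text
clock: 12.6
position: [0.4341, -0.1904, 0.2492]
ee_rot: [1.988, 1.968, -0.437]
force: [0.2, 1.1, -0.9]
width: 0.092
gripper_force: 19.9
```

```bash
python3 st.py; python3 - <<'E'
from h import *
im,d,c,W=cam('wrist');save(im,'w3');np.savez('w3.npz',im=im,d=d,W=W)
s=readout.observe(); M=R.from_rotvec(s['ee_rot']).as_matrix();print(M.round(3))
i2,d2,c2,W2=cam('scene')
cv2.imwrite('pics/s3.png',np.vstack([im[:,:,::-1][:300],cv2.resize(i2[130:280,240:440,::-1],(560,420))[:300]]))
E
```

```text
clk 12.6 yaw -90.5 pos [ 0.4341 -0.1904  0.2492] F [ 0.2  1.1 -0.9] T [0.52 0.1  0.01] w 0.092 j [-0.39  0.13  0.39  2.05  0.46  1.02 -0.27]
[[ 0.009  1.     0.001]
 [ 0.907 -0.008 -0.421]
 [-0.421  0.004 -0.907]]
```

View pics/s3.png

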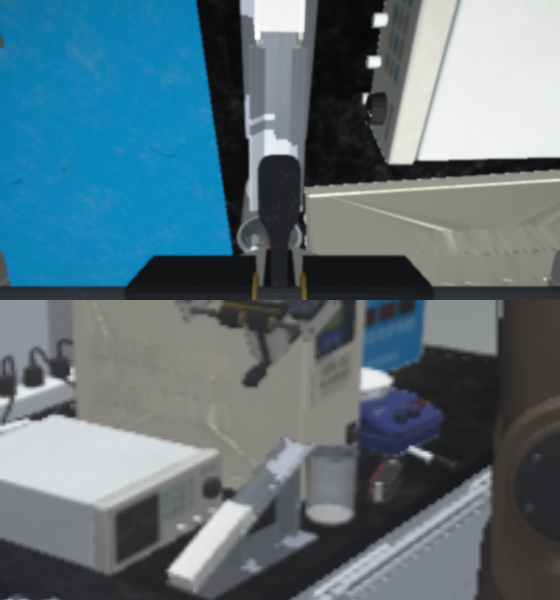

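The wrist view shows the held specimen's tab at (280,160), in line with the chute, whose floor centre is at about (276,100). The scene view shows the specimen tilted parallel to the slope above the bay.

```bash
python3 - <<'E'
from h import *
z=np.load('w3.npz');im,d,W=z['im'],z['d'],z['W'];c=calibration('wrist');P=pts(d,c,W)
g=cv2.cvtColor(im,cv2.COLOR_RGB2GRAY)
for v in (60,80,100,140):
    print(v,'g',g[v,236:324:2]); print('z',(P[v,236:324:4,2]*1000).round().astype(int)); print('x',(P[v,236:324:4,0]*1000).round().astype(int),'y',P[v,280,1].round(3))
# specimen tab
for v in (165,180,195):
    u=np.where(g[v,250:310]<60)[0]+250; print(v,u.min(),u.max(),P[v,int(u.mean())].round(4))
E
```

```text
60 g [ 10  10  12  55  94 101 105 113 109 109 111 110 107 109 121 147 153 152
 151 152 151 148 147 148 148 149 147 143 125 117 118 117 115 116 115 110
 104  98  71  23  13  14  13  13]
z [ 0  0  6  6 77 75 73 70 68 70 71 69 69 70 71 74 76 79  6  4  1 -1]
x [393 397 401 405 414 417 420 424 427 430 433 436 440 443 446 449 452 455
 464 469 473 477] y -0.147
80 g [ 10   9  11  34  86 102 106 114 111 109 112 111 109 110 123 147 151 150
 150 149 148 146 145 146 147 146 144 138 120 117 119 117 116 118 115 109
 101  83  32  16  12  11   9  12]
z [-1  1  6  5 85 82 79 77 76 75 76 75 74 76 77 79 83 85  6  1 -1  1]
x [391 395 400 404 414 417 420 423 426 430 433 436 440 443 446 449 452 455
 465 470 474 478] y -0.161
100 g [ 31  26  17  18  89 174 180 130 113 111 113 111 109 111 124 145 150 148
 147 147 144 142 142 144 145 144 141 131 120 120 119 117 117 118 113 107
  87  33  10  11  12  16  19  22]
z [-1  0  5  5 91 90 87 83 83 82 82 83 81 83 82 87 89 92  6  0  0  0]
x [389 393 398 402 413 417 420 423 426 429 433 436 439 443 446 449 452 455
 466 471 476 480] y -0.174
140 g [ 14  14  12  13  14  18  82 183 184 176 175 173 171 175 210 233 236 235
 235 233 220 218 220 222 222 211 152 127 122 120 118 118 119 115  91  33
  10  11  14  14  15  15  17  15]
z [ -1   0  -1   0 106 103  99  96  97  96  95  97  97  97  98 100 104 103
   0  -1   0   0]
x [385 389 394 399 413 416 419 422 426 429 432 436 439 443 446 449 452 456
 469 474 478 483] y -0.204
165 260 309 [ 0.436  -0.1395  0.235 ]
180 259 309 [ 0.436  -0.1446  0.2389]
195 259 303 [ 0.4346 -0.1513  0.2409]
```

move_arm:
  series:
    - [0,0.003,-0.06,0,0,0]
    - [0,0.006,-0.12,0,0,0]
    - [0,0.007,-0.157,0,0,0]
    - [0,-0.004,-0.178,0,0,0]
    - [0,-0.0075,-0.187,0,0,0]

```text
clock: 13.2
position: [0.4334, -0.1989, 0.1085]
ee_rot: [1.995, 1.965, -0.438]
force: [-0.2, 0.1, -0.8]
width: 0.088
gripper_force: 19.9
```

```bash
python3 st.py
```

```text
clk 13.2 yaw -90.8 pos [ 0.4334 -0.1989  0.1085] F [-0.2  0.1 -0.8] T [ 0.42  0.03 -0.03] w 0.088 j [-0.34  0.36  0.4   2.21  0.51  0.64 -0.4 ]
```

move_arm:
  series:
    - [0.0013,-0.0017,-0.0036,0,0,0]
    - [0.0013,-0.0017,-0.0036,0,0,0]
    - [0.0013,-0.0017,-0.0036,0,0,0]

```text
clock: 13.5
position: [0.4357, -0.1991, 0.1076]
ee_rot: [1.992, 1.964, -0.434]
force: [-0.5, 0.2, -0.3]
width: 0.089
gripper_force: 19.9
```

```bash
python3 st.py
```

```text
clk 13.5 yaw -90.7 pos [ 0.4357 -0.1991  0.1076] F [-0.5  0.2 -0.3] T [0.46 0.04 0.01] w 0.089 j [-0.34  0.37  0.4   2.21  0.51  0.64 -0.4 ]
```

move_arm:
  series:
    - [-0.0013,-0.002,-0.004,0,0,0]
    - [-0.0013,-0.002,-0.004,0,0,0]
    - [-0.0013,-0.002,-0.004,0,0,0]

```text
clock: 13.8
position: [0.4341, -0.2006, 0.104]
ee_rot: [1.992, 1.965, -0.436]
force: [0.3, -0.4, -0.9]
width: 0.092
gripper_force: 19.9
```

```bash
python3 st.py
```

```text
clk 13.8 yaw -90.7 pos [ 0.4341 -0.2006  0.104 ] F [ 0.3 -0.4 -0.9] T [0.45 0.02 0.03] w 0.092 j [-0.34  0.37  0.4   2.22  0.52  0.63 -0.4 ]
```

Release.

move_arm:
  series:
    - [0,0,0,0,0,0]
    - [0,0,0,0,0,0]
    - [0,0,0,0,0,0]
    - [0,0,0,0,0,0]
    - [0,0,0,0,0,0]
  claw: 0

```text
clock: 14.3
position: [0.4337, -0.2004, 0.1043]
ee_rot: [1.993, 1.965, -0.437]
force: [-5.9, 7.9, 19.1]
width: 0.366
gripper_force: 21.7
```

move_arm:
  series:
    - [0,0.02,0.043,0,0,0]
    - [0,0.04,0.086,0,0,0]
    - [0,0.06,0.13,0,0,0]
    - [0,0.06,0.18,0,0,0]
    - [0,0.06,0.18,0,0,0]

```text
clock: 14.8
position: [0.4365, -0.1553, 0.2427]
ee_rot: [1.991, 1.962, -0.427]
force: [0.3, 0.2, -0.3]
width: 0.5
gripper_force: 0.0
```

```bash
python3 st.py; python3 - <<'E'
from h import *
im,d,c,W=cam('wrist');np.savez('w4.npz',im=im,d=d,W=W)
i2,d2,c2,W2=cam('scene')
cv2.imwrite('pics/s4.png',np.vstack([im[:,:,::-1][:300],cv2.resize(i2[130:280,240:440,::-1],(560,420))[:300]]))
E
```

```text
clk 14.8 yaw -90.7 pos [ 0.4365 -0.1553  0.2427] F [ 0.3  0.2 -0.3] T [0.38 0.07 0.01] w 0.5 j [-0.45  0.14  0.37  2.06  0.45  1.03 -0.35]
```

View pics/s4.png

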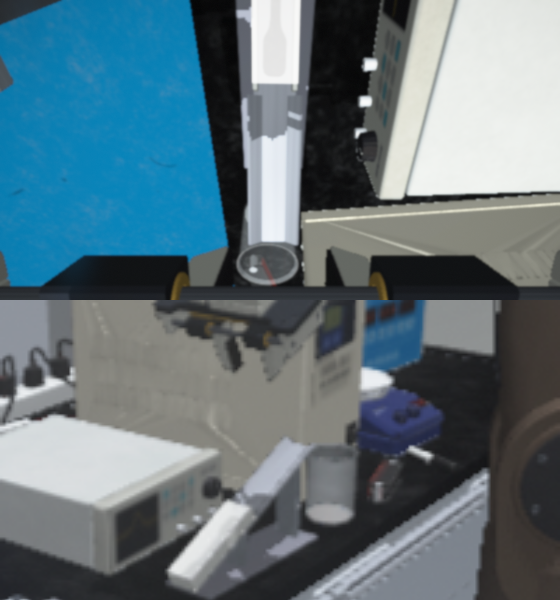

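The specimen is out of the gripper, the bay is empty, and a dim dog-bone shows through the cover near (275,50). I'll look from further down the slope to confirm it reached the stop.

move_arm:
  series:
    - [0,0.06,0.04,0.1,0,0]
    - [0,0.1,0.06,0.2,0,0]
    - [0,0.1,0.06,0.3,0,0]
    - [0,0.1,0.06,0.417,0,0]
    - [0,0.1,0.06,0.417,0,0]

```text
clock: 15.4
position: [0.4334, -0.0839, 0.2832]
ee_rot: [-2.243, -2.197, -0.002]
force: [-0.2, -0.7, -0.6]
width: 0.502
gripper_force: 0.0
```

```bash
python3 st.py; python3 - <<'E'
from h import *
im,d,c,W=cam('wrist');np.savez('w5.npz',im=im,d=d,W=W)
cv2.imwrite('pics/s5.png',cv2.resize(im[0:250,180:380,::-1],(480,600),interpolation=3))
E
```

```text
clk 15.4 yaw -91.2 pos [ 0.4334 -0.0839  0.2832] F [-0.2 -0.7 -0.6] T [-0.19  0.05  0.04] w 0.502 j [-0.32  0.07  0.42  1.93 -0.03  1.15  0.1 ]
```

View pics/s5.png

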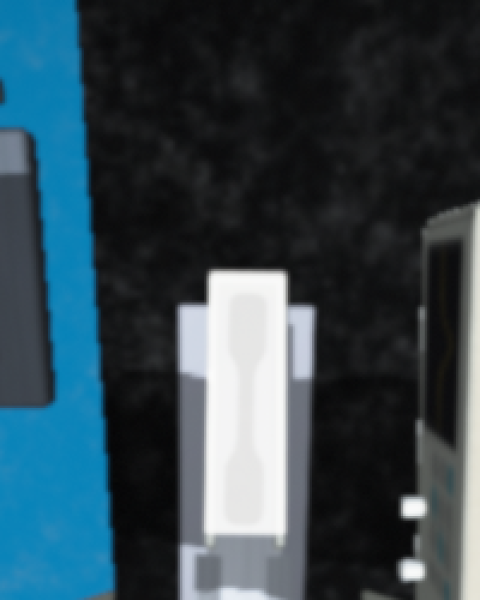

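```bash
python3 - <<'E'
from h import *
z=np.load('w5.npz');W=z['W'];c=calibration('wrist')
a,b=ray(c,W,283,121.7,.019),ray(c,W,282,218.75,.067);print(a,b,np.linalg.norm(a-b)); print('cover low end',ray(c,W,283,112.5,.032))
E
```

```text
[ 0.43967883 -0.01785562  0.019     ] [ 0.43617803 -0.12340322  0.067     ] 0.11600237311276618
cover low end [ 0.43971097 -0.00750262  0.032     ]
```

The specimen's rays fit a 116 mm length at the heights expected when it rests at the stop, so it is home. The arm is clear, so I'm handing in.

```bash
python3 -c "
from cell import ticket;print(ticket.sign_off())"
```

```text
the job is handed in; nothing more can be done
None
```

The job is handed in at about 15.5 s of the 61 s allowed: the knob gave counter-clockwise (right-hand thread) and was turned about 158°, and the specimen was lifted out and slid down the chute to rest at the stop, as measured through the clear cover; nothing else was handled.

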